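Raise the bench magnifier until its post locks

TASK

On the repair bench stand two telescoping stands: one carries a round magnifying lens, the other a small clip. Pull the magnifier's post up by the knob on its top until the lock button clicks out of the tube, then let go so that it stays up locked. Leave the clip stand down.

Things in the scene. Friction and masses are not known exactly. Their poses are not given: they have to be found in the camera images.
- loupe_knob (a point): Centre of the black ribbed knob atop the magnifier stand's post: upright cylinder 32 mm across, 42 high, to be gripped from above at any yaw; z up. 171 mm above the bench when down. The post also carries a round lens (81 mm across), centre 87 mm along +y and 45 mm below this point. Base fixed to the bench, 100 x 140 x 16 mm; tube 28 mm across. The other stand is alike but has two thin steel jaws.
- loupe_post (a joint): How far the magnifier's post is pulled up out of its tube, m: 0 fully down (as it starts), button clicks out at 0.075, hard stop at 0.079. It weighs about 0.2 kg and a soft return spring draws it back down if let go before the click; pulling takes 4 to 10 N straight up. Once the button is out the post rests on it at about 0.075.
- loupe_button (a joint): How far the magnifier's sprung lock button (steel, 10 mm across) stands out, m: below 0.003 while hidden in the tube, about 0.010 once clicked out through the round black hole near the tube's top, on the knob frame's +x side (lens on +y). It comes out by itself when the post reaches 0.075.
- clip_post (a joint): How far the post of the other stand (the one with the clip) is pulled up, in m; 0 is fully down. It is to stay down.
Not all that is in view belongs to the job. What is shaped like the part that bears loupe_knob but green is not meant.

How it is judged:
On the way:
1. the magnifier's post is pulled up and its lock button has clicked out (value of joint loupe_post above 0.071 m and value of joint loupe_button above 0.006 m), for 0.2 s.
At the end, for the whole second after the job is handed in: The magnifier's post stands at least 71 mm up, still, on its lock button, which stands out more than 6 mm; the clip stand's post is down (less than 10 mm up) (all of step 1 and velocity of joint loupe_post between -0.01 and 0.01 m/s and value of joint clip_post below 0.01 m); the robot touches nothing.
It fails at once if the clip stand's post is pulled up more than 15 mm (value of joint clip_post above 0.015 m).
It also fails if it takes over 27 s, if anything falls off the work surface, if the arm or the gripper's body presses on something with over 40 N, if the wrist force passes 120 N, or if a joint passes its speed limit or range.

ROBOT

A 6-joint arm with a two-finger parallel gripper is mounted at the origin on the work surface. World frame = base frame: x ahead of the robot, y to its left, z up, the work surface at z = 0. Lengths are in m, angles in rad, forces in N, time in s.
With the tool pointing down it reaches from about 0.35 to 0.775 m from the base axis. Payload 5.5 kg.
Tool frame: the origin (TCP) lies between the finger pads; the fingertips stand 11 mm ahead of it and the grasp point (between the pads) lies 8 mm behind it (tips_ahead is the distance from the TCP to the fingertips, in m); z points along the fingers, y is the line along which they close (so a half turn about z gives the same grasp; the last joint's range is limited). The gripper opens to 85 mm and grips with 20 to 120 N. Pads are 22 mm wide; open, the fingers measure 114 mm over their backs; the gripper's body (76 mm by 85 mm) begins 54 mm behind the grasp point. The pads swing forward as they close: fully open they stand 13 mm farther back than shut.
Start: joints at [1.007, 0.313, 0.046, 1.304, 0, 1.431], TCP at [0.236, 0.524, 0.242] pointing down, gripper open.
Joint ranges: [-2.76, 2.76], [-0.86, 1.69], [-1.03, 1.26], [-2.2, 2.34], [-1.47, 1.5], [-3.14, 3.14]. Speed limits (rad/s): [2.57, 2.57, 3.14, 3.14, 3.14, 3.14].

INTERFACE

Orientations are given as a unit quaternion [w, x, y, z].
In Python, from workcell import * gives the robot as it stands. The module is installed in compiled form; this text tells all that it offers.
- The arm moves only by the tool jog_arm, never from a script. Its argument "moves" is a list of rows, each an object with "fingers": the closure, from 0 (fully open) to 1 (shut); "slide": the shift along the tool's x, y, z in mm, a list of three; "angular": the turn, a rotation vector about the tool's x, y, z in degrees, a list of three. A call has 1 to 10 rows; each row is the pose to reach, as a shift and turn from the pose commanded when the call began, along the tool's axes at that moment; what a row does not reach only later rows make up. A row lasts 1/12 s, in which the tool goes at most 41.7 mm and 7.16 degrees, less where a joint would pass 70% of its speed; a pose out of reach is approached as far as the arm can. A call with a gripper value outside its range is refused whole. The fingers move at their own pace and stop on an object; "squeeze" is the grip in N (left out, the last holds). Time passes only in rows, so rows that repeat a pose let the fingers close. It gives the time, the measured TCP pose, the force, the opening and the grip force at its end, in the units of the state.
- get_state(): the state, without advancing time (a new reading comes with each control period).
- read_camera(name): name is "scene" or "top"; returns a dict with "color" (384x512x3 uint8, red, green, blue), "fovy" (degrees; the focal length in pixels is half the picture's height over the tangent of half this angle, whatever the lens; pixels are square), "cx", "cy" (the principal point, pixels), "D" ([k1, k2, p1, p2, k3] as OpenCV has them; the pictures are not rectified), "world_from_camera" (4x4, takes a point from camera to world coordinates). Camera axes: x right, y down, z forward; pixel columns grow to the right and rows downward; lengths in m; the calibration is good to about 2 mm. A picture is of the moment at which its call begins. There is no depth.
- hand_in(): hands the job in; it is judged then, once.
Trained networks look in a picture, given as the dict that the camera call returned (one of the last four; its "shot" number tells which), for a name from the list of things; names that differ only in an ending like _2 or _b are one class to them, and where a whole thing is asked for, a point or a joint stands for the part that bears it (a point fixed in the world has none). Each returns a list of dicts, best first, with "p" (0 to 1); they miss things now and then, are a little off and sometimes report something else, mostly with a low value. They report only what shows in the picture. A call takes as long as a camera call. They do not tell look-alikes from the thing itself.
- look_for(target, picture): "point" ([column, row] in pixels, amid what is visible of it).
- tip_of(target, picture): "point" ([column, row] in pixels: a listed point, or the origin of a listed thing).
The state is a dict: "clock": time; "joint_pos": joint angles; "qvel": joint speeds; "tau": joint torques, N m; "tcp_pos": TCP position; "orientation": TCP orientation; "wrist_force": force on the tool from outside, world axes, zero at the start; "ft_torque": the same for the moment, N m; "finger_gap": finger opening in m; "grip_force": force on a finger pad.
Only numpy, scipy, OpenCV 4.12 (cv2) and the standard library are available. Lean on these libraries where they do the work, as an engineer would, in place of code of your own. Each camera call takes 0.05 s, during which the arm holds its last target. There are 200 camera calls.

## Working session

There is one attempt and no reset: what is moved stays moved. The work goes in short steps, Python scripts to look and compute and a tool call to move; the robot and the scene stay as the last step left them, time stands still between calls to the robot, and variables do not carry over. Pictures are saved under pics/ and viewed, at most 10 in all, crops included, and the job is handed in when it is done.

Besides the shell and the picture viewer there is one more tool, called as name(argument=value, ...), one argument or row to a line, values as JSON. jog_arm: Moves the arm, as the interface text tells. Its arguments: {"type":"object","properties":{"moves":{"type":"array","items":{"type":"object","properties":{"fingers":{"type":"number"},"slide":{"type":"array","items":{"type":"number"}},"angular":{"type":"array","items":{"type":"number"}}}}},"squeeze":{"type":"number"}},"required":["moves"]}

```bash
mkdir -p pics; cat > h.py <<'E'
from workcell import *
import numpy as np, cv2
def K(p):
    h,w=p["color"].shape[:2]; f=h/2/np.tan(np.radians(p["fovy"])/2)
    return np.array([[f,0,p["cx"]],[0,f,p["cy"]],[0,0,1]])
def ray(p,uv):
    n=cv2.undistortPoints(np.array([[uv]],float),K(p),np.array(p["D"],float))[0,0]
    T=np.array(p["world_from_camera"]); d=T[:3,:3]@[n[0],n[1],1]; return T[:3,3],d/np.linalg.norm(d)
def at_z(p,uv,z):
    o,d=ray(p,uv); return o+d*(z-o[2])/d[2]
def tri(rs):
    A=sum(np.eye(3)-np.outer(d,d) for o,d in rs); b=sum((np.eye(3)-np.outer(d,d))@o for o,d in rs); return np.linalg.solve(A,b)
def save(p,n): cv2.imwrite("pics/"+n,cv2.cvtColor(p["color"],cv2.COLOR_RGB2BGR))
E
python3 - <<'E'
from h import *
np.set_printoptions(precision=4,suppress=True)
im=[]
for n in("scene","top"):
    p=read_camera(n); im.append(p["color"])
    for t in("loupe_knob","loupe_button","clip_post","loupe_post"):
        for nm,f in(("look",look_for),("tip",tip_of)):
            try:
                print(n,t,nm,[(np.round(r["point"],1),round(r["p"],2),at_z(p,r["point"],.171)) for r in f(t,p)][:4])
            except Exception as e: print(n,t,nm,e)
    save(p,n+"1.png")
s=get_state();print(s["clock"],s["orientation"],s["finger_gap"],s["wrist_force"])
E
```

```text
scene loupe_knob look [(array([230.8, 221.9]), 0.74, array([ 0.6473, -0.0548,  0.171 ])), (array([184.2, 113.3]), 0.55, array([ 0.4459, -0.3588,  0.171 ]))]
scene loupe_knob tip [(array([164.6,  96.1]), 0.76, array([ 0.4243, -0.4466,  0.171 ])), (array([212. , 197.2]), 0.66, array([ 0.6186, -0.1287,  0.171 ]))]
scene loupe_button look []
scene loupe_button tip it knows: loupe_knob
scene clip_post look [(array([353.2, 225.7]), 0.92, array([0.5071, 0.1617, 0.171 ]))]
scene clip_post tip it knows: loupe_knob
scene loupe_post look [(array([187. , 115.7]), 0.69, array([ 0.4487, -0.3469,  0.171 ])), (array([228.4, 221.6]), 0.62, array([ 0.6496, -0.0594,  0.171 ]))]
scene loupe_post tip it knows: loupe_knob
top loupe_knob look [(array([381., 209.]), 0.6, array([ 0.4193, -0.3669,  0.171 ]))]
top loupe_knob tip [(array([421.2, 205.7]), 0.87, array([ 0.4121, -0.4583,  0.171 ])), (array([266.8, 140.8]), 0.73, array([ 0.6086, -0.1463,  0.171 ]))]
top loupe_button look []
top loupe_button tip it knows: loupe_knob
top clip_post look [(array([139.6, 221.7]), 0.67, array([0.4715, 0.1528, 0.171 ]))]
top clip_post tip it knows: loupe_knob
top loupe_post look [(array([377.9, 212. ]), 0.87, array([ 0.4139, -0.3588,  0.171 ])), (array([231.2, 145.2]), 0.62, array([ 0.6106, -0.0669,  0.171 ]))]
top loupe_post tip it knows: loupe_knob
0.6 [0.     0.2103 0.9776 0.    ] 0.08548655798307378 [-0.5037 -0.2334  0.2862]
```

View pics/scene1.png

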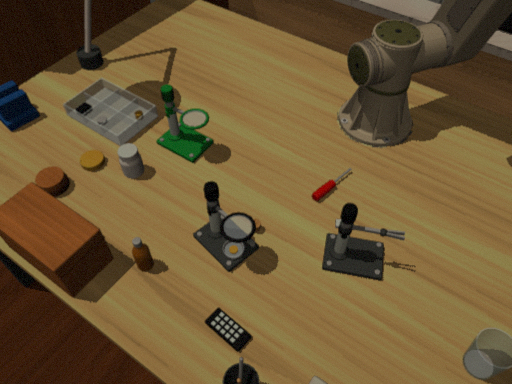

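View pics/top1.png

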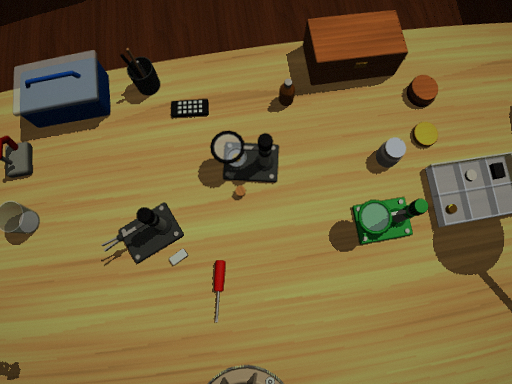

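Things that could be taken for the magnifier's knob:
- Black knob with lens: scene (211,192), top (265,142).
- Green lens stand, the decoy: scene (168,95), top (420,206).
- Black clip stand with jaws: scene (349,213), top (148,215).

I choose the black one with the lens and will check it in a close crop.

```bash
python3 - <<'E'
from h import *
from scipy.spatial.transform import Rotation as Ro
np.set_printoptions(precision=4,suppress=True)
P={n:read_camera(n) for n in("scene","top")}
ref={"scene":(211,195),"top":(266,141)}; uv={};rs=[]
for n,p in P.items():
    c=[r for r in tip_of("loupe_knob",p)]
    print(n,[(r["point"],r["p"]) for r in c])
    c=[r for r in c if np.hypot(*(np.array(r["point"])-ref[n]))<15]
    uv[n]=c[0]["point"]; rs.append(ray(p,uv[n])); print(at_z(p,uv[n],.171))
k=tri(rs); s=get_state(); q=s["orientation"]; R=Ro.from_quat([*q[1:],q[0]]).as_matrix()
print("knob",k,"tcp",s["tcp_pos"],"R",R)
g=np.array([k[0],k[1],.171])
print("slide mm to TCP above",R.T@(np.array([*g[:2],.3])-s["tcp_pos"])*1e3)
a=[cv2.resize(p["color"][int(r[1])-50:int(r[1])+80,int(r[0])-75:int(r[0])+75],None,fx=2.6,fy=2.6,interpolation=cv2.INTER_CUBIC) for p,r in((P[n],ref[n]) for n in P)]
cv2.imwrite("pics/crop.png",cv2.cvtColor(np.hstack(a),cv2.COLOR_RGB2BGR))
E
```

```text
scene [([211.7, 193.4], 0.76), ([165.9, 97.2], 0.74)]
[ 0.6106 -0.1359  0.171 ]
top [([420.4, 205.8], 0.72), ([267.7, 142.3], 0.64)]
[ 0.6049 -0.1477  0.171 ]
knob [ 0.6062 -0.1452  0.1608] tcp [0.2365 0.5242 0.2424] R [[-0.9115  0.4112  0.0001]
 [ 0.4112  0.9115  0.0002]
 [ 0.      0.0002 -1.    ]]
slide mm to TCP above [-612.2035 -458.1017  -57.7242]
```

View pics/crop.png

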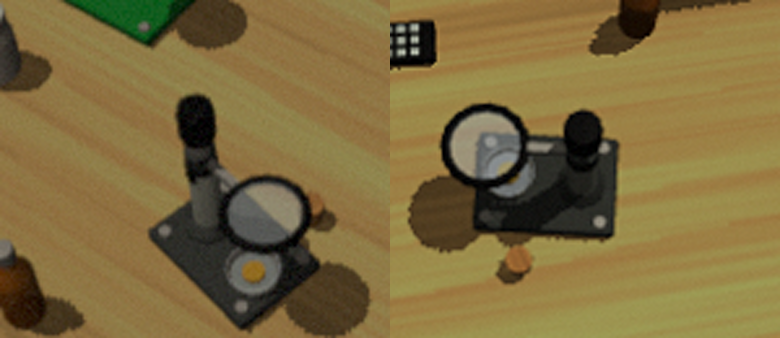

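The crop shows the black ribbed knob beside the clear lens, centred at scene (211.8,192) and top (265.3,142). It is the magnifier stand, neither green nor the clip stand. I go over it at TCP height 0.30.

jog_arm(
  moves=[
    {"slide": [0,0,-40],"fingers": 0},
    {"slide": [-40,-30,-58]},
    {"slide": [-610,-455,-58]},
    {"slide": [-610,-455,-58]},
    {"slide": [-610,-455,-58]},
    {"slide": [-610,-455,-58]},
    {"slide": [-610,-455,-58]},
    {"slide": [-610,-455,-58]},
    {"slide": [-610,-455,-58]},
    {"slide": [-610,-455,-58]},
  ],
)

```text
schema error: expected keys fingers, slide, angular
```

```bash
python3 - <<'E'
from h import *
from scipy.spatial.transform import Rotation as Ro
np.set_printoptions(precision=4,suppress=True)
P={n:read_camera(n) for n in("scene","top")}
uv={"scene":(211.7,192.3),"top":(265.4,141.8)}
rs=[ray(P[n],uv[n]) for n in P]; print([at_z(P[n],uv[n],.171) for n in P], tri(rs))
s=get_state(); q=s["orientation"]; R=Ro.from_quat([*q[1:],q[0]]).as_matrix()
print(s["clock"],s["tcp_pos"],R, R.T@(np.array([.609,-.143,.3])-s["tcp_pos"])*1e3)
E
```

```text
[array([ 0.6082, -0.1378,  0.171 ]), array([ 0.6068, -0.1428,  0.171 ])] [ 0.6069 -0.1415  0.1676]
0.9 [0.2365 0.5242 0.2423] [[-0.9115  0.4112  0.0001]
 [ 0.4112  0.9115  0.0001]
 [-0.      0.0001 -1.    ]] [-613.9014 -454.9435  -57.7058]
```

jog_arm(
  moves=[
    {"fingers": 0,"slide": [0,0,-40],"angular": [0,0,0]},
    {"fingers": 0,"slide": [-30,-25,-58],"angular": [0,0,0]},
    {"fingers": 0,"slide": [-611,-453,-58],"angular": [0,0,0]},
    {"fingers": 0,"slide": [-611,-453,-58],"angular": [0,0,0]},
    {"fingers": 0,"slide": [-611,-453,-58],"angular": [0,0,0]},
    {"fingers": 0,"slide": [-611,-453,-58],"angular": [0,0,0]},
    {"fingers": 0,"slide": [-611,-453,-58],"angular": [0,0,0]},
    {"fingers": 0,"slide": [-611,-453,-58],"angular": [0,0,0]},
    {"fingers": 0,"slide": [-611,-453,-58],"angular": [0,0,0]},
    {"fingers": 0,"slide": [-611,-453,-58],"angular": [0,0,0]},
  ],
)

```text
clock: 1.73
tcp_pos: [0.4168, 0.1977, 0.3003]
orientation: [0.0, 0.21, 0.978, 0.0]
wrist_force: [1.2, 0.7, -0.3]
finger_gap: 0.0854
grip_force: 0.0
```

jog_arm(
  moves=[
    {"fingers": 0,"slide": [-290,-213,0],"angular": [0,0,0]},
    {"fingers": 0,"slide": [-290,-213,0],"angular": [0,0,0]},
    {"fingers": 0,"slide": [-290,-213,0],"angular": [0,0,0]},
    {"fingers": 0,"slide": [-290,-213,0],"angular": [0,0,0]},
    {"fingers": 0,"slide": [-290,-213,0],"angular": [0,0,0]},
    {"fingers": 0,"slide": [-290,-213,0],"angular": [0,0,0]},
    {"fingers": 0,"slide": [-290,-213,0],"angular": [0,0,0]},
    {"fingers": 0,"slide": [-290,-213,0],"angular": [0,0,0]},
    {"fingers": 0,"slide": [-290,-213,0],"angular": [0,0,0]},
    {"fingers": 0,"slide": [-290,-213,0],"angular": [0,0,0]},
  ],
)

```text
clock: 2.57
tcp_pos: [0.5951, -0.1191, 0.2984]
orientation: [0.0, 0.213, 0.977, -0.001]
wrist_force: [-0.8, 0.9, -0.0]
finger_gap: 0.0856
grip_force: 0.0
```

```bash
python3 - <<'E'
from h import *
from scipy.spatial.transform import Rotation as Ro
np.set_printoptions(precision=4,suppress=True)
P={n:read_camera(n) for n in("scene","top")}
for n in P: print(n,[(r["point"],r["p"],at_z(P[n],r["point"],.171)) for r in tip_of("loupe_knob",P[n])])
s=get_state(); q=s["orientation"]; R=Ro.from_quat([*q[1:],q[0]]).as_matrix()
print(s["clock"],s["tcp_pos"],R, R.T@(np.array([.6075,-.1405,.163])-s["tcp_pos"])*1e3)
a=[cv2.resize(P[n]["color"][v-75:v+75,u-75:u+75],None,fx=2.6,fy=2.6,interpolation=cv2.INTER_CUBIC) for n,u,v in(("scene",211,180),("top",260,145))]
cv2.imwrite("pics/crop2.png",cv2.cvtColor(np.hstack(a),cv2.COLOR_RGB2BGR))
E
```

```text
scene [([210.2, 196.8], 0.85, array([ 0.62  , -0.1326,  0.171 ])), ([162.4, 96.6], 0.68, array([ 0.4292, -0.4501,  0.171 ]))]
top [([416.9, 204.8], 0.78, array([ 0.4157, -0.449 ,  0.171 ]))]
2.7667 [ 0.5926 -0.1131  0.3   ] [[-0.9117  0.4108 -0.0005]
 [ 0.4108  0.9117  0.0006]
 [ 0.0007  0.0003 -1.    ]] [-24.9364 -18.8794 136.9544]
```

View pics/crop2.png

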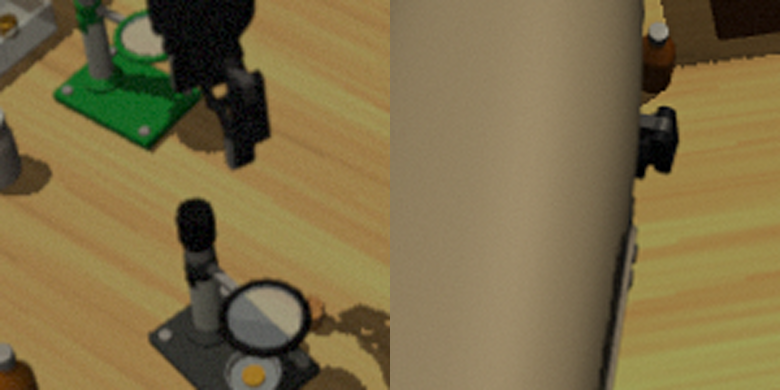

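The scene crop shows the open gripper above and the knob at crop (197,226), i.e. scene (211.8,192), as before. The arm hides the knob in the top view. I centre, go down and grip.

jog_arm(
  squeeze=60,
  moves=[
    {"fingers": 0,"slide": [-25,-19,0],"angular": [0,0,0]},
    {"fingers": 0,"slide": [-25,-19,30],"angular": [0,0,0]},
    {"fingers": 0,"slide": [-25,-19,60],"angular": [0,0,0]},
    {"fingers": 0,"slide": [-25,-19,80],"angular": [0,0,0]},
    {"fingers": 0,"slide": [-25,-19,100],"angular": [0,0,0]},
    {"fingers": 0,"slide": [-25,-19,115],"angular": [0,0,0]},
    {"fingers": 0,"slide": [-25,-19,125],"angular": [0,0,0]},
    {"fingers": 0,"slide": [-25,-19,135],"angular": [0,0,0]},
    {"fingers": 0,"slide": [-25,-19,135],"angular": [0,0,0]},
    {"fingers": 0,"slide": [-25,-19,135],"angular": [0,0,0]},
  ],
)

```text
clock: 3.6
tcp_pos: [0.608, -0.1408, 0.1653]
orientation: [0.0, 0.21, 0.978, 0.0]
wrist_force: [-0.2, -0.3, 0.6]
finger_gap: 0.0852
grip_force: 0.0
```

```bash
python3 - <<'E'
from h import *
p=read_camera("scene"); s=get_state(); print(s["clock"],s["tcp_pos"],s["wrist_force"])
cv2.imwrite("pics/crop3.png",cv2.cvtColor(cv2.resize(p["color"][130:280,130:300],None,fx=4,fy=4,interpolation=cv2.INTER_CUBIC),cv2.COLOR_RGB2BGR))
E
```

```text
3.65 [ 0.6084389  -0.14117919  0.16598189] [ 1.07712463  0.78842716 -0.21646035]
```

View pics/crop3.png

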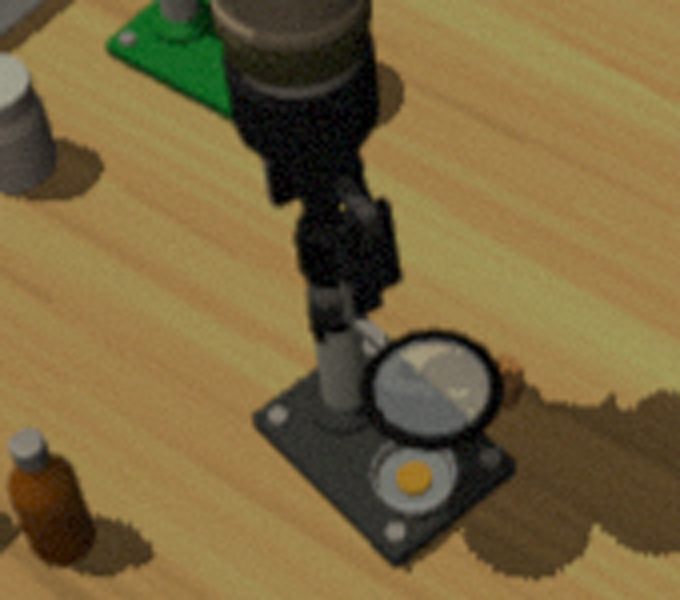

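The fingers straddle the knob, at crop about (335,250), with the lens undisturbed and no force on the wrist. I close.

jog_arm(
  squeeze=60,
  moves=[
    {"fingers": 1,"slide": [0,0,0],"angular": [0,0,0]},
    {"fingers": 1,"slide": [0,0,0],"angular": [0,0,0]},
    {"fingers": 1,"slide": [0,0,0],"angular": [0,0,0]},
    {"fingers": 1,"slide": [0,0,0],"angular": [0,0,0]},
    {"fingers": 1,"slide": [0,0,0],"angular": [0,0,0]},
    {"fingers": 1,"slide": [0,0,0],"angular": [0,0,0]},
    {"fingers": 1,"slide": [0,0,0],"angular": [0,0,0]},
    {"fingers": 1,"slide": [0,0,0],"angular": [0,0,0]},
  ],
)

```text
clock: 4.32
tcp_pos: [0.6085, -0.1411, 0.1656]
orientation: [0.001, 0.21, 0.978, 0.0]
wrist_force: [0.1, 3.3, 5.5]
finger_gap: 0.0308
grip_force: 59.7
```

jog_arm(
  moves=[
    {"fingers": 1,"slide": [0,0,-6],"angular": [0,0,0]},
    {"fingers": 1,"slide": [0,0,-14],"angular": [0,0,0]},
    {"fingers": 1,"slide": [0,0,-22],"angular": [0,0,0]},
    {"fingers": 1,"slide": [0,0,-30],"angular": [0,0,0]},
    {"fingers": 1,"slide": [0,0,-38],"angular": [0,0,0]},
    {"fingers": 1,"slide": [0,0,-46],"angular": [0,0,0]},
    {"fingers": 1,"slide": [0,0,-54],"angular": [0,0,0]},
    {"fingers": 1,"slide": [0,0,-60],"angular": [0,0,0]},
    {"fingers": 1,"slide": [0,0,-65],"angular": [0,0,0]},
    {"fingers": 1,"slide": [0,0,-65],"angular": [0,0,0]},
  ],
)

```text
clock: 5.15
tcp_pos: [0.6084, -0.1411, 0.229]
orientation: [-0.0, 0.21, 0.978, 0.001]
wrist_force: [3.3, 3.0, -4.5]
finger_gap: 0.0305
grip_force: 60.1
```

jog_arm(
  moves=[
    {"fingers": 1,"slide": [0,0,-3],"angular": [0,0,0]},
    {"fingers": 1,"slide": [0,0,-6],"angular": [0,0,0]},
    {"fingers": 1,"slide": [0,0,-9],"angular": [0,0,0]},
    {"fingers": 1,"slide": [0,0,-12],"angular": [0,0,0]},
    {"fingers": 1,"slide": [0,0,-12],"angular": [0,0,0]},
    {"fingers": 1,"slide": [0,0,-12],"angular": [0,0,0]},
    {"fingers": 1,"slide": [0,0,-12],"angular": [0,0,0]},
  ],
)

```text
clock: 5.73
tcp_pos: [0.6084, -0.1411, 0.2407]
orientation: [-0.0, 0.21, 0.978, 0.001]
wrist_force: [4.9, 2.8, -6.3]
finger_gap: 0.0304
grip_force: 60.2
```

```bash
python3 - <<'E'
from h import *
p=read_camera("scene"); s=get_state(); print(s["clock"],s["tcp_pos"],s["wrist_force"])
print(look_for("loupe_button",p))
cv2.imwrite("pics/crop4.png",cv2.cvtColor(cv2.resize(p["color"][130:280,130:300],None,fx=4,fy=4,interpolation=cv2.INTER_CUBIC),cv2.COLOR_RGB2BGR))
E
```

```text
5.7833 [ 0.60842654 -0.141141    0.24071432] [ 4.80301748  1.67751375 -4.91624087]
[]
```

View pics/crop4.png

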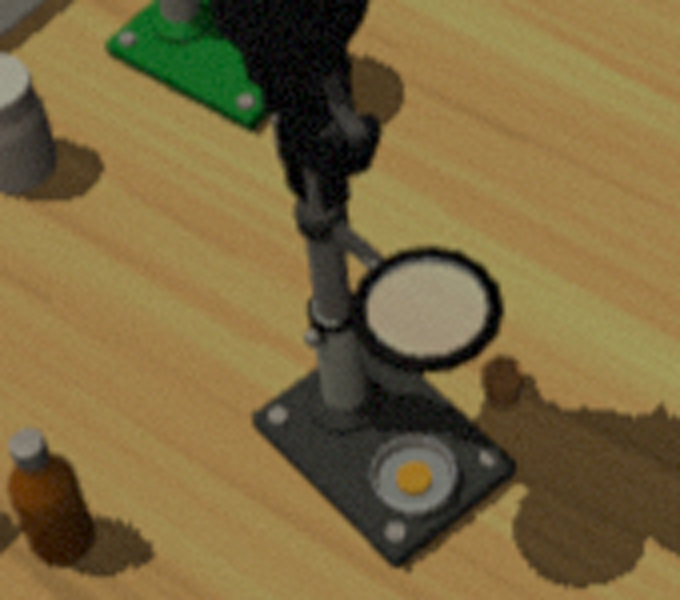

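The post is up about 75 mm with the lens raised, and a bright stud shows at crop (312,338) beside the tube top, likely the button. I pull another 2 mm to be sure.

jog_arm(
  moves=[
    {"fingers": 1,"slide": [0,0,-1],"angular": [0,0,0]},
    {"fingers": 1,"slide": [0,0,-2],"angular": [0,0,0]},
    {"fingers": 1,"slide": [0,0,-2],"angular": [0,0,0]},
    {"fingers": 1,"slide": [0,0,-2],"angular": [0,0,0]},
    {"fingers": 1,"slide": [0,0,-2],"angular": [0,0,0]},
  ],
)

```text
clock: 6.25
tcp_pos: [0.6084, -0.1412, 0.2425]
orientation: [-0.0, 0.21, 0.978, 0.001]
wrist_force: [4.8, 1.7, -6.0]
finger_gap: 0.0307
grip_force: 60.2
```

Now I lower 4 mm while still holding, to feel whether the post rests on the button.

jog_arm(
  moves=[
    {"fingers": 1,"slide": [0,0,1],"angular": [0,0,0]},
    {"fingers": 1,"slide": [0,0,2],"angular": [0,0,0]},
    {"fingers": 1,"slide": [0,0,3],"angular": [0,0,0]},
    {"fingers": 1,"slide": [0,0,4],"angular": [0,0,0]},
    {"fingers": 1,"slide": [0,0,4],"angular": [0,0,0]},
    {"fingers": 1,"slide": [0,0,4],"angular": [0,0,0]},
  ],
)

```text
clock: 6.75
tcp_pos: [0.6085, -0.1412, 0.2404]
orientation: [0.001, 0.21, 0.978, 0.0]
wrist_force: [3.0, 5.0, 1.9]
finger_gap: 0.0305
grip_force: 61.1
```

The force turned upward and the TCP stopped 2 mm short, so the post sits on the button. I release and retreat straight up.

jog_arm(
  moves=[
    {"fingers": 1,"slide": [0,0,-2],"angular": [0,0,0]},
    {"fingers": 0,"slide": [0,0,-2],"angular": [0,0,0]},
    {"fingers": 0,"slide": [0,0,-2],"angular": [0,0,0]},
    {"fingers": 0,"slide": [0,0,-2],"angular": [0,0,0]},
    {"fingers": 0,"slide": [0,0,-2],"angular": [0,0,0]},
    {"fingers": 0,"slide": [0,0,-2],"angular": [0,0,0]},
    {"fingers": 0,"slide": [0,0,-2],"angular": [0,0,0]},
    {"fingers": 0,"slide": [0,0,-2],"angular": [0,0,0]},
  ],
)

```text
clock: 7.42
tcp_pos: [0.608, -0.1416, 0.242]
orientation: [-0.0, 0.21, 0.978, -0.0]
wrist_force: [0.0, -0.3, -0.2]
finger_gap: 0.0857
grip_force: 0.0
```

jog_arm(
  moves=[
    {"fingers": 0,"slide": [0,0,-10],"angular": [0,0,0]},
    {"fingers": 0,"slide": [0,0,-30],"angular": [0,0,0]},
    {"fingers": 0,"slide": [0,0,-50],"angular": [0,0,0]},
    {"fingers": 0,"slide": [0,0,-70],"angular": [0,0,0]},
    {"fingers": 0,"slide": [0,0,-80],"angular": [0,0,0]},
    {"fingers": 0,"slide": [0,0,-80],"angular": [0,0,0]},
    {"fingers": 0,"slide": [0,0,-80],"angular": [0,0,0]},
    {"fingers": 0,"slide": [0,0,-80],"angular": [0,0,0]},
  ],
)

```text
clock: 8.08
tcp_pos: [0.6079, -0.1414, 0.3214]
orientation: [-0.0, 0.21, 0.978, 0.0]
wrist_force: [-1.2, 0.3, 0.2]
finger_gap: 0.0855
grip_force: 0.0
```

```bash
python3 - <<'E'
from h import *
p=read_camera("scene"); s=get_state(); print(s["clock"],s["tcp_pos"],s["wrist_force"],s["finger_gap"])
cv2.imwrite("pics/crop5.png",cv2.cvtColor(cv2.resize(p["color"][90:290,140:400],None,fx=3,fy=3,interpolation=cv2.INTER_CUBIC),cv2.COLOR_RGB2BGR))
E
```

```text
8.1333 [ 0.60766899 -0.14133589  0.32091821] [-0.9242218  -0.29984148 -0.29092802] 0.08541613547184641
```

View pics/crop5.png

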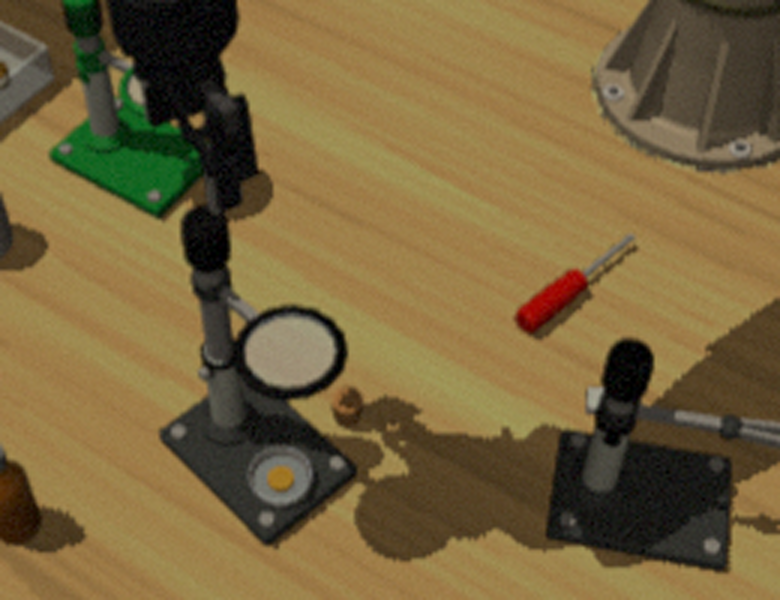

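The magnifier stays up unheld, with its knob at crop (207,237) and the button stud at (204,373). The clip stand is down and the gripper is clear, so I hand in.

```bash
python3 -c "
from workcell import *
print(hand_in())"
```

```text
the job is handed in; nothing more can be done
None
```

I pulled the magnifier's post up about 77 mm and let go; it stayed up on its lock button. The clip stand was not touched, the gripper was clear, and I handed in at about 8.1 s (no verdict was returned).

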